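Reunite a split clamp with its own cap

ROBOT

A 7-joint arm with a two-finger parallel gripper is mounted at the origin on the work surface. World frame = base frame: x ahead of the robot, y to its left, z up, the work surface at z = 0. Lengths are in m, angles in rad, forces in N, time in s.
With the tool pointing down it reaches from about 0.35 to 0.9 m from the base axis. Payload 19.9 kg.
Tool frame: the origin (TCP) lies between the finger pads; the fingertips stand 19 mm ahead of it and the grasp point (between the pads) is the TCP; z points along the fingers, x is the direction in which the jaws open and shut, and the axes are right-handed (so a half turn about z gives the same grasp; the last joint's range is limited). The gripper opens to 85 mm and grips with 20 to 120 N. Pads are 22 mm wide; open, the fingers measure 114 mm over their backs; the gripper's body (76 mm by 85 mm) begins 54 mm behind the grasp point. The pads swing forward as they close: fully open they stand 13 mm farther back than shut.
Start: joints at [-1.155, 0.417, -0.01, 1.614, 0.005, 1.111, -0.053], TCP at [0.276, 0.561, 0.25] pointing down, gripper open.
Joint ranges: [-2.81, 2.81], [-0.39, 2.02], [-1.27, 1.25], [0.06, 2.57], [-1.19, 4.33], [0.19, 2], [-2.82, 2.82]. Speed limits (rad/s): [1.89, 1.89, 2.39, 2.39, 3.01, 3.01, 3.01].

INTERFACE

Orientations are given as a unit quaternion [x, y, z, w].
In Python, from cell import env, vision, workorder gives the robot as it stands.
- The arm moves only by the shell command python3 -m creep 'ROWS' [FORCE]. ROWS is JSON, a list of rows, each an object of numbers: "jaw": the closure, from 0 (fully open) to 1 (shut); "tx", "ty", "tz": the shift along the tool's x, y, z scaled (see below); "ax", "ay", "az": the turn, a rotation vector about the tool's x, y, z scaled (see below). In form: [{"jaw": .., "tx": .., "ty": .., "tz": .., "ax": .., "ay": .., "az": ..}, ...]. A call has 1 to 10 rows; each row is the pose to reach, as a shift and turn from the pose measured when the call began, along the tool's axes at that moment, turning the shorter way round; what a row does not reach only later rows make up. The controller multiplies each number of a shift by 0.1 m and each number of a turn by 180 degrees. A row lasts 1/12 s, in which the tool goes at most 41.7 mm and 7.16 degrees, less where a joint would pass 70% of its speed; a pose out of reach is approached as far as the arm can. A call with a number of a shift or a turn outside -1 to 1 is refused whole. A call with a gripper value outside its range is refused whole. The fingers move at their own pace and stop on an object; FORCE is the grip in N (left out, the last holds). Time passes only in rows, so rows that repeat a pose let the fingers close. It gives the time, the measured TCP pose, the force and the opening at its end, in the units of the state.
- env.sense(): the state, without advancing time (a new reading comes with each control period).
- vision.capture(name): name is "scene" or "top"; returns a dict with "color" (384x512x3 uint8, blue, green, red), "range_z" (384x512 float32, m along the optical axis (not along the pixel's ray), 0 where there is no reading), "mtx" (3x3 intrinsics, pixels), "dist_coeffs" ([k1, k2, p1, p2, k3] as OpenCV has them; the pictures are not rectified), "world_from_camera" (4x4, takes a point from camera to world coordinates). Camera axes: x right, y down, z forward; pixel columns grow to the right and rows downward; lengths in m; the calibration is good to about 2 mm. A picture is of the moment at which its call begins.
- workorder.hand_in(): hands the job in, once; it reports no verdict.
The state is a dict: "time_s": time; "joint_positions": joint angles; "qd": joint speeds; "effort": joint torques, N m; "ee_pos": TCP position; "orientation": TCP orientation; "force": force on the tool from outside, world axes, zero at the start; "wrist_torque": the same for the moment, N m; "finger_gap": finger opening in m.
Only numpy, scipy, OpenCV 4.12 (cv2) and the standard library are available. Lean on these libraries where they do the work, as an engineer would, in place of code of your own. Each camera call takes 0.05 s, during which the arm holds its last target. There are 200 camera calls.

TASK

The split clamp under the sensor barrel is missing its upper half. Pick out the cap whose paint mark has the saddle's colour and fit it over the barrel, paint marks on the same side, so that its grooves drop over the saddle's keys and it sits fully home, flat on the joint faces; the saddle's place along the barrel is not exactly known, so feel for it. Leave the cap free and everything else on the bench where it is.

Things in the scene. Friction and masses are not known exactly. Their poses are not given: they have to be found in the camera images.
- yellow_cap_mid (a point): Yellow cap (upper clamp half), centre, 31 mm over its underside, z up. Blue-grey arch, 0.4 kg, 110 (its x) x 44 (its y) x 62 mm tall, standing on two flat feet. Grip block on top, 40 (x) x 44 (y), from 36 to 62 mm above the underside. Bore 45 mm wide. Yellow paint on the block and the -x foot. Grooves along x at y = 0, 7 deep, under the feet: -x foot 8.5 wide, +x foot 16.5 wide.
- red_cap_mid (a point): Red cap (upper clamp half), centre, 31 mm over its underside, z up. Blue-grey arch, 0.4 kg, 110 (its x) x 44 (its y) x 62 mm tall, standing on two flat feet. Grip block on top, 40 (x) x 44 (y), from 36 to 62 mm above the underside. Bore 45 mm wide. Red paint on the block and the -x foot. Grooves along x at y = 0, 7 deep, under the feet: both 8.5 wide.
- white_cap_mid (a point): White cap (upper clamp half), centre, 31 mm over its underside, z up. Blue-grey arch, 0.4 kg, 110 (its x) x 44 (its y) x 62 mm tall, standing on two flat feet. Grip block on top, 40 (x) x 44 (y), from 36 to 62 mm above the underside. Bore 45 mm wide. White paint on the block and the -x foot. Grooves along x at y = 0, 7 deep, under the feet: both 11.5 wide.
- seat (a point): Point on the fixed barrel's axis, midway along, 90 mm above the bench; x across the barrel (-x towards the robot), y along it, z up. The saddle's joint faces are level with it. The saddle is clamped firmly, but up to 12 mm to either side of this point along y, unreported: off its place the cap rides on the keys, 6 mm proud; keyed in, its underside is level with this point.
- rig: Base plate (origin under its centre, 90 mm below the seat) with the 40 mm barrel along y, stanchions 114 to 136 mm to either side and a black ring, 116 mm across, at y = 119 to 131 mm. The saddle stands on it, free to be clamped anywhere along two slots. Across x the barrel lets a cap shift 2.5 mm either way.
- saddle_region (a point): Same point as the seat, for the saddle (lower half): 44 mm thick along y, 140 across x, yellow patch on its -x end. Keys 6 mm high, along x, 26 to 52 mm off the axis, stand in the middle of its joint faces: 6 wide on the -x face, 14 wide on the +x face. They have 1.25 mm of play in the yellow cap's grooves.
- meter: Yellow handheld meter, 160 x 75 x 35 mm, lying; origin under its centre. A bystander.
- screwdriver: Screwdriver lying on the bench; a bystander.
- wrench: Wrench lying on the bench; a bystander.
- bearing_ring: Steel ring, 44 mm across, 14 mm high; origin under its centre. A bystander.
- connector: Brass connector, 26 mm across, 32 mm tall, standing; origin under its centre. A bystander.
- screw_tin: Closed jar, 60 mm across, 70 mm tall; origin under its centre. A bystander.
There are look-alikes about, which are no part of the job. Leave any green or purple look-alike of the part that bears yellow_cap_mid alone.

How it is judged:
By the outcome, as a careful person would: the job done as asked, in the order asked, and still so for the second after the job is handed in, with the robot touching nothing.
It also fails if it takes over 56 s, if anything falls off the work surface, if the arm or the gripper's body presses on something with over 40 N, if the wrist force passes 120 N, or if a joint passes its speed limit or range.

## Working session

There is one attempt and no reset: what is moved stays moved. The work goes in short steps, Python scripts to look and compute and a shell command to move; the robot and the scene stay as the last step left them, time stands still between calls to the robot, and variables do not carry over. Pictures are saved under pics/ and viewed, about 8 in all and at most 12, crops included, and the job is handed in when it is done.

```bash
ls; mkdir -p pics
cat > h.py <<'E'
import numpy as np, cv2
from cell import env, vision, workorder
def cap(name):
    d=vision.capture(name); np.savez('%s.npz'%name,**{k:np.asarray(v) for k,v in d.items()}); return d
def world(d,u,v,z=None):
    """world point at pixel, by depth or on plane z"""
    K=np.array(d['mtx']);T=np.array(d['world_from_camera'])
    n=cv2.undistortPoints(np.array([[[u,v]]],float),K,np.array(d['dist_coeffs']))[0,0]
    r=T[:3,:3]@np.array([n[0],n[1],1]);
    s=float(d['range_z'][int(v),int(u)]) if z is None else (z-T[2,3])/r[2]
    return T[:3,3]+r*s
def cloud(d):
    K=np.array(d['mtx']);T=np.array(d['world_from_camera']);h,w=d['range_z'].shape
    uv=np.stack(np.meshgrid(np.arange(w),np.arange(h)),-1).reshape(-1,1,2).astype(float)
    n=cv2.undistortPoints(uv,K,np.array(d['dist_coeffs'])).reshape(-1,2)
    z=np.asarray(d['range_z']).reshape(-1,1)
    p=np.hstack([n*z,z])@T[:3,:3].T+T[:3,3]; p[z[:,0]==0]=np.nan
    return p.reshape(h,w,3)
E
python3 - <<'E'
from h import *
s=env.sense();print({k:np.round(v,3) for k,v in s.items()})
for n in('top','scene'):
    d=cap(n);cv2.imwrite('pics/%s1.png'%n,cv2.resize(d['color'],(800,600)));print(np.round(d['world_from_camera'],3))
E
```

```text
pics
{'time_s': np.float64(0.0), 'joint_positions': array([-1.155,  0.418, -0.01 ,  1.614,  0.005,  1.111, -0.053]), 'qd': array([ 0.002,  0.001,  0.002, -0.002, -0.001, -0.002, -0.001]), 'effort': array([-1.0000e-03, -8.6445e+01,  6.7800e-01, -4.3489e+01,  1.9000e-02,
        7.0000e-03, -0.0000e+00]), 'ee_pos': array([0.276, 0.56 , 0.25 ]), 'orientation': array([ 0.849,  0.528, -0.001,  0.   ]), 'force': array([-0.672,  0.241, -0.116]), 'wrist_torque': array([-0.003, -0.007,  0.017]), 'finger_gap': np.float64(0.086)}
[[ 0.012 -0.999  0.043  0.442]
 [-1.    -0.013 -0.007  0.024]
 [ 0.007 -0.043 -0.999  1.576]
 [ 0.     0.     0.     1.   ]]
[[-0.299  0.592 -0.748  1.274]
 [ 0.954  0.174 -0.243  0.262]
 [-0.014 -0.787 -0.617  0.678]
 [ 0.     0.     0.     1.   ]]
```

View pics/top1.png

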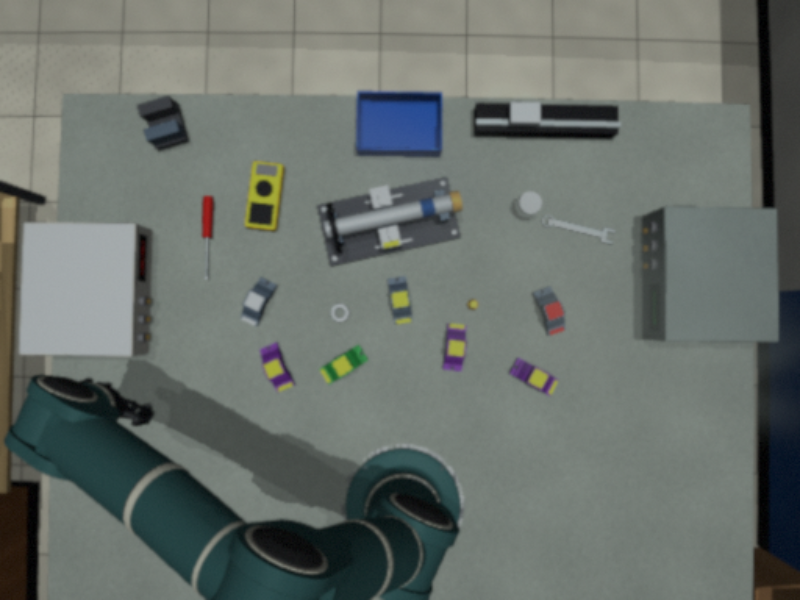

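View pics/scene1.png

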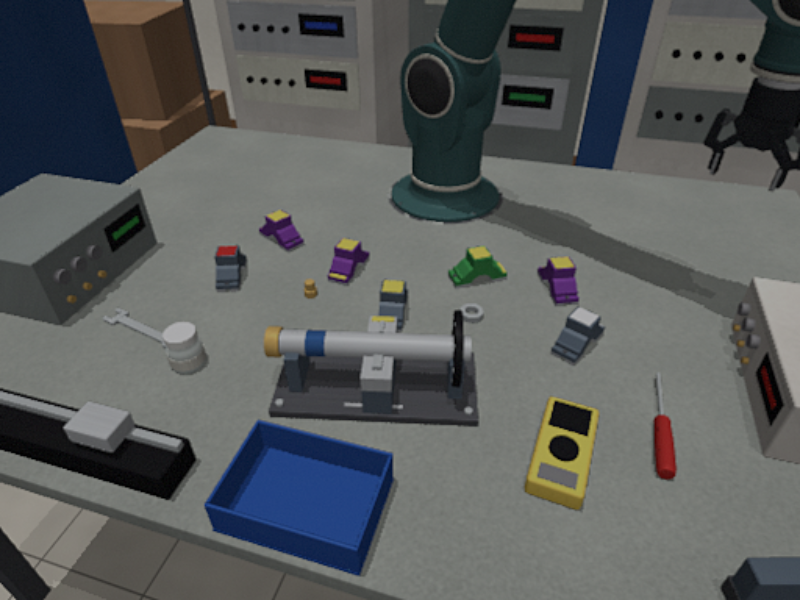

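The top view (800x600) shows these candidates:
- Blue-grey cap with yellow paint at (400,300).
- Purple look-alikes at (455,347), (537,378) and (277,367).
- Green look-alike at (344,363).
- White cap at (258,300) and red cap at (549,310).

I choose (400,300). The rig is around (390,220), with the saddle's yellow patch at (390,240). Next I measure both and check the choice in a close crop.

Run:
```python
from h import *
d=dict(np.load('top.npz'));P=cloud(d)
img=d['color']
crop=img[100:230,190:310];cv2.imwrite('pics/crop1.png',cv2.resize(crop,None,fx=5,fy=4.6,interpolation=cv2.INTER_CUBIC)[:600])
P2=P.reshape(-1,3);C=img.reshape(-1,3)
def rect(m,name):
    p=P2[m];r=cv2.minAreaRect((p[:,:2]*1000).astype(np.float32));print(name,len(p),p.mean(0).round(4),p[:,2].min().round(4),p[:,2].max().round(4),r)
uu,vv=np.meshgrid(np.arange(512),np.arange(384));uu=uu.ravel();vv=vv.ravel()
box=(uu>240)&(uu<272)&(vv>172)&(vv<212)
rect(box&(P2[:,2]>.01),'cap all');rect(box&(P2[:,2]>.052),'block top')
hsv=cv2.cvtColor(img,cv2.COLOR_BGR2HSV).reshape(-1,3)
ye=(hsv[:,0]>20)&(hsv[:,0]<35)&(hsv[:,1]>120)
rect(box&ye&(P2[:,2]<.05),'foot paint');rect(box&ye&(P2[:,2]>.05),'block paint')
rb=(uu>200)&(uu<300)&(vv>110)&(vv<172)
rect(rb&(P2[:,2]>.003),'rig all')
rect(rb&(P2[:,2]>.003)&(P2[:,2]<.03),'plate')
b=rb&(P2[:,2]>.1)&(P2[:,2]<.125);p=P2[b]
rect(b,'barrel')
rect(rb&(P2[:,2]>.125),'ring')
rect(rb&ye&(P2[:,2]>.06)&(uu<265),'patch')
rect(rb&(P2[:,2]>.08)&(P2[:,2]<.1),'faces/keys')
```

```text
cap all 358 [0.4854 0.0149 0.0402] 0.0101 0.0722 ((488.8980407714844, 0.10546112060546875), (109.88097381591797, 74.36151123046875), 9.602992057800293)
block top 135 [0.4862 0.0155 0.0621] 0.0542 0.0722 ((486.2723083496094, 15.25805377960205), (39.18352508544922, 43.70000457763672), 9.95008373260498)
foot paint 13 [0.4374 0.0057 0.0164] 0.0108 0.0242 ((437.4294738769531, 6.642054557800293), (5.094354629516602, 26.85088539123535), 11.904106140136719)
block paint 81 [0.487  0.0138 0.0622] 0.0505 0.0722 ((485.8916931152344, 14.795722007751465), (32.22612762451172, 32.41130447387695), 1.7431421279907227)
rig all 4062 [0.6706 0.0404 0.0475] 0.003 0.1505 ((677.0411376953125, 37.20704650878906), (227.032958984375, 368.7762451171875), 0.7958678603172302)
plate 2485 [0.6699 0.0406 0.0129] 0.003 0.028 ((677.0411376953125, 37.20704650878906), (227.032958984375, 368.7762451171875), 0.7958678603172302)
barrel 853 [0.6763 0.0284 0.1078] 0.1 0.1234 ((681.1915893554688, 34.64982604980469), (109.49855041503906, 311.071044921875), 15.632942199707031)
ring 98 [0.6432 0.1649 0.1402] 0.1252 0.1505 ((646.577880859375, 165.55865478515625), (93.30985260009766, 12.552107810974121), 13.18013858795166)
patch 21 [0.6101 0.0373 0.0892] 0.0839 0.0931 ((610.12158203125, 36.041587829589844), (8.431863784790039, 29.161237716674805), 13.148484230041504)
faces/keys 557 [0.6721 0.0393 0.091 ] 0.0804 0.1 ((677.187255859375, 32.83638000488281), (141.68356323242188, 307.6485595703125), 13.433414459228516)
```

View pics/crop1.png

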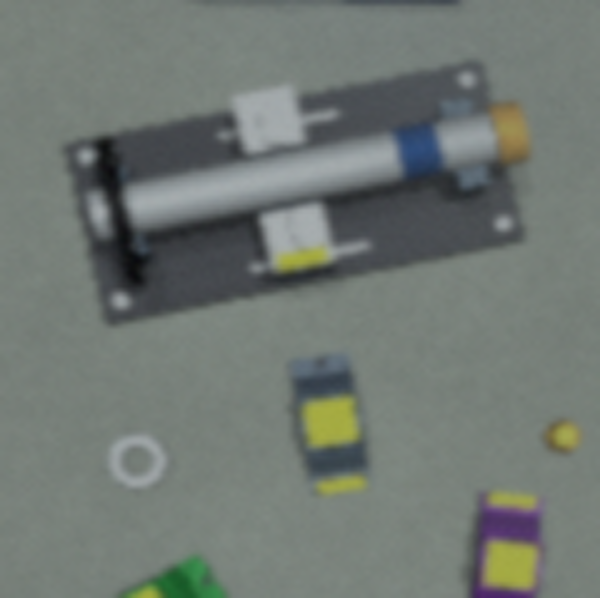

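The crop confirms a blue-grey body with yellow block paint (330,420 in the crop) and foot paint (340,485) on the robot side, the same side as the saddle's patch (300,258). Now I move over the cap and fit the rig pose from the same data.

```bash
python3 - <<'E'
from h import *
d=dict(np.load('top.npz'));P2=cloud(d).reshape(-1,3)
uu,vv=np.meshgrid(np.arange(512),np.arange(384));uu=uu.ravel();vv=vv.ravel()
rb=(uu>200)&(uu<300)&(vv>110)&(vv<172)
p=P2[rb&(P2[:,2]>.100)&(P2[:,2]<.122)]
p=p[(p[:,1]<.13)]
for _ in range(4):
    c=p[:,:2].mean(0);w=np.linalg.svd(p[:,:2]-c,full_matrices=False)[2][0];w*=np.sign(w[1])
    n=np.array([w[1],-w[0]]);r=(p[:,:2]-c)@n;p=p[abs(r)<.021]
yaw=np.degrees(np.arctan2(-w[0],w[1]));print('barrel c',c,'yaw',yaw,'ztop',np.percentile(p[:,2],95),'width',r.min(),r.max())
q=P2[rb];q=q[~np.isnan(q[:,0])];t=(q[:,:2]-c)@w;x=(q[:,:2]-c)@n
m=(q[:,2]>.128);print('ring t',np.percentile(t[m],[5,50,95]),'x',np.percentile(x[m],[1,50,99]))
tr=np.median(t[m]);t0=tr-.125;print('seat xy est',c+w*t0)
m=(q[:,2]>.085)&(q[:,2]<.1)&(abs(x)>.03)&(abs(x)<.075)&(abs(t-t0)<.05)
for s in(-1,1):
    k=m&(x*s>0);print('face',s,k.sum(),'t-t0',(np.percentile(t[k],[3,50,97])-t0).round(4),'x',np.percentile(x[k],[2,98]).round(4))
m=(q[:,2]>.003)&(q[:,2]<.02);m&=(abs(x)<.1)
print('plate t-t0',np.percentile(t[m],[1,99])-t0,'x',np.percentile(x[m],[2,98]))
E
python3 -m creep '[{"tx":-0.8,"ty":0.86},{"tx":-0.8,"ty":0.86},{"tx":-0.8,"ty":0.86},{"tx":-0.8,"ty":0.86}]' 40
python3 -m creep '[{"tx":-0.8,"ty":0.86},{"tx":-0.8,"ty":0.86},{"tx":-0.8,"ty":0.86},{"tx":-0.8,"ty":0.86}]'
python3 -m creep '[{"tx":-0.8,"ty":0.86},{"tx":-0.8,"ty":0.86},{"tx":-0.8,"ty":0.86},{"tx":-0.8,"ty":0.86}]'
python3 -m creep '[{"tx":-0.8,"ty":0.86},{"tx":-0.8,"ty":0.86},{"tx":-0.8,"ty":0.86},{"tx":-0.8,"ty":0.86}]'
```

```text
barrel c [0.68266476 0.00255434] yaw 13.306373328161072 ztop 0.1142328380999761 width -0.020449660893831302 0.020733126852450476
ring t [0.16169407 0.1670258  0.17277032] x [-0.04191911 -0.00144326  0.04520224]
seat xy est [0.67299219 0.04345188]
face -1 124 t-t0 [-0.0128  0.0082  0.0289] x [-0.0675 -0.0306]
face 1 129 t-t0 [-0.0125  0.0091  0.0287] x [0.031  0.0713]
plate t-t0 [-0.18553688  0.17018327] x [-0.08841264  0.09179124]invalid input
invalid input
invalid input
invalid input
```

```bash
python3 -m creep '[{"jaw":0,"tx":-0.8,"ty":0.86,"tz":0,"ax":0,"ay":0,"az":0},{"jaw":0,"tx":-0.8,"ty":0.86,"tz":0,"ax":0,"ay":0,"az":0},{"jaw":0,"tx":-0.8,"ty":0.86,"tz":0,"ax":0,"ay":0,"az":0},{"jaw":0,"tx":-0.8,"ty":0.86,"tz":0,"ax":0,"ay":0,"az":0}]' 40
python3 -m creep '[{"jaw":0,"tx":-0.8,"ty":0.86,"tz":0,"ax":0,"ay":0,"az":0},{"jaw":0,"tx":-0.8,"ty":0.86,"tz":0,"ax":0,"ay":0,"az":0},{"jaw":0,"tx":-0.8,"ty":0.86,"tz":0,"ax":0,"ay":0,"az":0},{"jaw":0,"tx":-0.8,"ty":0.86,"tz":0,"ax":0,"ay":0,"az":0}]'
```

```text
time_s: 0.43
ee_pos: [0.3212, 0.4447, 0.2498]
orientation: [0.851, 0.525, -0.001, 0.001]
force: [1.7, 0.4, 0.5]
finger_gap: 0.0856
time_s: 0.77
ee_pos: [0.3651, 0.328, 0.2502]
orientation: [0.853, 0.522, -0.001, 0.002]
force: [1.8, -0.1, 0.5]
finger_gap: 0.0856
```

Run:
```python
from h import *
D=[vision.capture('top') for _ in range(8)]
d=dict(D[0]);d['range_z']=np.median([x['range_z'] for x in D],0);np.savez('avg.npz',**{k:np.asarray(v) for k,v in d.items()})
P=cloud(d)
P2=P.reshape(-1,3);hsv=cv2.cvtColor(d['color'],cv2.COLOR_BGR2HSV).reshape(-1,3)
uu,vv=np.meshgrid(np.arange(512),np.arange(384));uu=uu.ravel();vv=vv.ravel()
rb=(uu>200)&(uu<300)&(vv>110)&(vv<172)
a=np.radians(13.);c0=np.array([.673,.043])
for i in range(6):
    w=np.array([-np.sin(a),np.cos(a)]);n=np.array([np.cos(a),np.sin(a)])
    t=(P2[:,:2]-c0)@w;x=(P2[:,:2]-c0)@n
    m=rb&(P2[:,2]>.096)&(abs(x)<.024)&(t>-.10)&(t<.105)
    # per-slice mid of edges
    ts=np.arange(-.09,.1,.012);xs=[]
    for s in ts:
        k=m&(abs(t-s)<.008);z=P2[k,2];xs.append(np.median(x[k]))
    f=np.polyfit(ts,xs,1);a-=np.arctan(f[0]);c0=c0+n*f[1]
print('yaw',np.degrees(a),'c0',c0,'resid',np.round(np.array(xs)*1e3,1),'z',np.percentile(P2[m,2],[50,95]))
m=rb&(P2[:,2]>.128);tr=np.median(t[m]);print('ring',np.percentile(t[m],[5,50,95]),np.percentile(x[m],[2,98]))
for s in(-1,1):
    k=rb&(P2[:,2]>.083)&(P2[:,2]<.1)&(x*s>.03)&(x*s<.072)&(abs(t-.008)<.04)
    e=np.percentile(t[k],[2,50,98]);print('face',s,k.sum(),e.round(4),'xy of centre',c0+w*(e[0]+e[2])/2)
print('seat by ring',c0+w*(tr-.125))
m=rb&(P2[:,2]<.02)&(P2[:,2]>.004)&(abs(x)<.09);print('plate t',np.percentile(t[m],[1,99]))
box=(uu>240)&(uu<272)&(vv>172)&(vv<212)
m=box&(P2[:,2]>.055);r=cv2.minAreaRect((P2[m,:2]*1000).astype(np.float32));print('block',r,P2[m].mean(0))
m=box&(P2[:,2]>.008)&(hsv[:,0]!=999)&(P2[:,1]>-.02);r=cv2.minAreaRect((P2[m,:2]*1000).astype(np.float32));print('cap',r)
```

```text
yaw 13.325533082051566 c0 [0.67261752 0.04291168] resid [-0.1  0.1 -0.8  0.4  0.6  0.1  0.3 -0.9 -0.5 -0.1 -0.1  0.4  1.1  0.4
 -0.5 -0.7] z [0.10717295 0.11068293]
ring [0.12004135 0.12562725 0.13102889] [-0.03737992  0.04222961]
face -1 135 [-0.0128  0.0086  0.0297] xy of centre [0.6706682  0.05114152]
face 1 143 [-0.0127  0.0084  0.0295] xy of centre [0.670676   0.05110856]
seat by ring [0.67247295 0.04352204]
plate t [-0.15618845  0.15910666]
block ((486.4339294433594, 15.317734718322754), (39.620262145996094, 43.72321319580078), 10.173443794250488) [0.4861461  0.0153246  0.06223157]
cap ((486.2823791503906, 15.181150436401367), (109.74024200439453, 43.72150421142578), 9.702554702758789)
```

```bash
python3 -m creep '[{"jaw":0,"tx":-0.75,"ty":0.83,"tz":0,"ax":0,"ay":0,"az":0},{"jaw":0,"tx":-0.75,"ty":0.83,"tz":0,"ax":0,"ay":0,"az":0},{"jaw":0,"tx":-0.75,"ty":0.83,"tz":0,"ax":0,"ay":0,"az":0},{"jaw":0,"tx":-0.75,"ty":0.83,"tz":0,"ax":0,"ay":0,"az":0}]' 40
python3 -m creep '[{"jaw":0,"tx":-0.75,"ty":0.83,"tz":0,"ax":0,"ay":0,"az":0},{"jaw":0,"tx":-0.75,"ty":0.83,"tz":0,"ax":0,"ay":0,"az":0},{"jaw":0,"tx":-0.75,"ty":0.83,"tz":0,"ax":0,"ay":0,"az":0},{"jaw":0,"tx":-0.75,"ty":0.83,"tz":0,"ax":0,"ay":0,"az":0}]'
python3 -m creep '[{"jaw":0,"tx":-0.74,"ty":0.82,"tz":0,"ax":0,"ay":0,"az":-0.2},{"jaw":0,"tx":-0.74,"ty":0.82,"tz":0,"ax":0,"ay":0,"az":-0.2},{"jaw":0,"tx":-0.74,"ty":0.82,"tz":0,"ax":0,"ay":0,"az":-0.2},{"jaw":0,"tx":-0.74,"ty":0.82,"tz":0,"ax":0,"ay":0,"az":-0.2},{"jaw":0,"tx":-0.74,"ty":0.82,"tz":0,"ax":0,"ay":0,"az":-0.2},{"jaw":0,"tx":-0.74,"ty":0.82,"tz":0,"ax":0,"ay":0,"az":-0.2},{"jaw":0,"tx":-0.74,"ty":0.82,"tz":0,"ax":0,"ay":0,"az":-0.2},{"jaw":0,"tx":-0.74,"ty":0.82,"tz":0,"ax":0,"ay":0,"az":-0.2},{"jaw":0,"tx":-0.74,"ty":0.82,"tz":0,"ax":0,"ay":0,"az":-0.2}]'
cat >> h.py <<'E'
from scipy.spatial.transform import Rotation as R
def plan(target,yawx):
    """row numbers to bring TCP to target with tool x at yawx deg, pointing down"""
    s=env.sense();q=R.from_quat(s['orientation']);p=np.array(s['ee_pos'])
    a=np.radians(yawx);x=np.array([np.cos(a),np.sin(a),0]);z=np.array([0,0,-1.])
    Rt=R.from_matrix(np.stack([x,np.cross(z,x),z],1))
    print('t',s['time_s'],'p',p.round(4),'F',np.round(s['force'],1),'M',np.round(s['wrist_torque'],2),'gap',round(float(s['finger_gap']),4))
    print('shift/0.1',(q.inv().apply(np.array(target)-p)/.1).round(4),'turn/180',((q.inv()*Rt).as_rotvec()/np.pi).round(4))
E
python3 -c "
from h import *
plan([.4863,.0152,.15],99.8)"
```

```text
time_s: 1.5
ee_pos: [0.4043, 0.2266, 0.2504]
orientation: [0.852, 0.524, -0.001, 0.002]
force: [-0.4, 0.3, 0.2]
finger_gap: 0.0857
time_s: 1.83
ee_pos: [0.4463, 0.117, 0.2511]
orientation: [0.854, 0.521, -0.001, 0.003]
force: [-0.0, -0.1, -1.1]
finger_gap: 0.0852
time_s: 2.58
ee_pos: [0.4854, 0.0142, 0.2516]
orientation: [0.652, 0.759, -0.002, 0.002]
force: [-0.9, -0.5, -0.8]
finger_gap: 0.0852
t 2.5833 p [0.4854 0.0142 0.2516] F [-0.9 -0.5 -0.8] M [-0.03  0.01 -0.  ] gap 0.0852
shift/0.1 [0.0144 0.0098 1.0163] turn/180 [ 0.0001  0.0018 -0.0062]
```

```bash
python3 -m creep '[{"jaw":0,"tx":0.014,"ty":0.01,"tz":0.4,"ax":0,"ay":0,"az":-0.006},{"jaw":0,"tx":0.014,"ty":0.01,"tz":0.8,"ax":0,"ay":0,"az":-0.006},{"jaw":0,"tx":0.014,"ty":0.01,"tz":1.0,"ax":0,"ay":0,"az":-0.006},{"jaw":0,"tx":0.014,"ty":0.01,"tz":1.0,"ax":0,"ay":0,"az":-0.006},{"jaw":0,"tx":0.014,"ty":0.01,"tz":1.0,"ax":0,"ay":0,"az":-0.006}]' 40
python3 -c "
from h import *
plan([.4863,.0152,.05],99.8)
d=cap('scene');cv2.imwrite('pics/scene2.png',cv2.resize(d['color'][120:270,170:370],(800,600),interpolation=cv2.INTER_CUBIC))"
```

```text
time_s: 3.0
ee_pos: [0.4862, 0.0153, 0.1516]
orientation: [0.645, 0.764, -0.002, 0.002]
force: [-0.8, -0.3, 0.5]
finger_gap: 0.0853
t 3.0 p [0.4862 0.0153 0.1516] F [-0.8 -0.3  0.5] M [ 0.01  0.01 -0.04] gap 0.0853
shift/0.1 [0.0045 0.0027 1.0162] turn/180 [-0.0004  0.0019 -0.0006]
```

View pics/scene2.png

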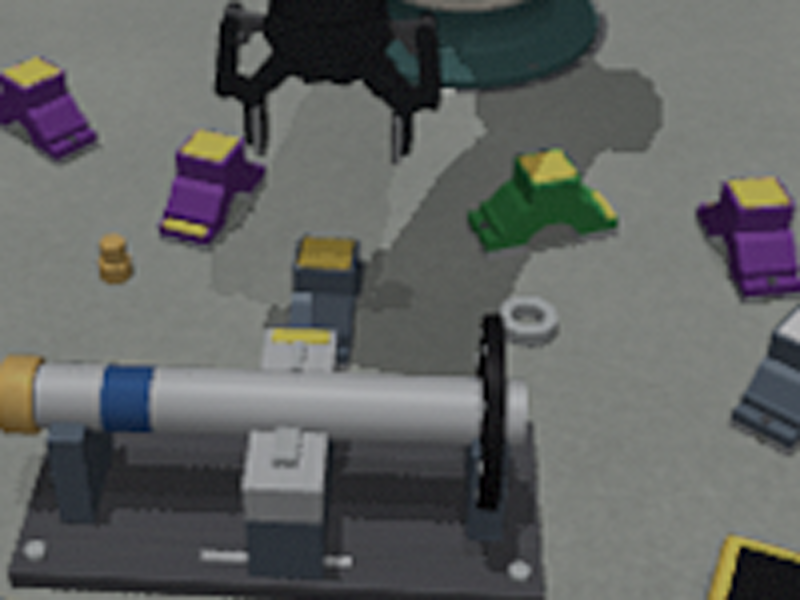

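The fingers (255,145 and 400,150) straddle the grey-yellow block (328,255). I descend and grip.

```bash
python3 -m creep '[{"jaw":0,"tx":0.004,"ty":0.003,"tz":0.3,"ax":0,"ay":0.002,"az":0},{"jaw":0,"tx":0.004,"ty":0.003,"tz":0.6,"ax":0,"ay":0.002,"az":0},{"jaw":0,"tx":0.004,"ty":0.003,"tz":0.85,"ax":0,"ay":0.002,"az":0},{"jaw":0,"tx":0.004,"ty":0.003,"tz":1.0,"ax":0,"ay":0.002,"az":0},{"jaw":0,"tx":0.004,"ty":0.003,"tz":1.0,"ax":0,"ay":0.002,"az":0}]' 40
python3 -m creep '[{"jaw":0.3,"tx":0,"ty":0,"tz":0,"ax":0,"ay":0,"az":0},{"jaw":0.7,"tx":0,"ty":0,"tz":0,"ax":0,"ay":0,"az":0},{"jaw":0.7,"tx":0,"ty":0,"tz":0,"ax":0,"ay":0,"az":0},{"jaw":0.7,"tx":0,"ty":0,"tz":0,"ax":0,"ay":0,"az":0},{"jaw":0.7,"tx":0,"ty":0,"tz":0,"ax":0,"ay":0,"az":0},{"jaw":0.7,"tx":0,"ty":0,"tz":0,"ax":0,"ay":0,"az":0},{"jaw":0.7,"tx":0,"ty":0,"tz":0,"ax":0,"ay":0,"az":0}]' 60
python3 -c "
from h import *
plan([.4863,.0152,.05],99.8)"
```

```text
time_s: 3.47
ee_pos: [0.4872, 0.0154, 0.052]
orientation: [0.645, 0.764, 0.0, -0.0]
force: [-0.7, 0.5, 0.3]
finger_gap: 0.085
time_s: 4.05
ee_pos: [0.4882, 0.0155, 0.0536]
orientation: [0.645, 0.764, 0.001, 0.0]
force: [-4.0, -0.5, 18.2]
finger_gap: 0.0431
t 4.05 p [0.4882 0.0155 0.0536] F [-4.  -0.5 18.2] M [-0.23  0.76  0.04] gap 0.0431
shift/0.1 [ 0.0004 -0.0194  0.0364] turn/180 [ 0.0007 -0.0002 -0.0007]
```

```bash
python3 -m creep '[{"jaw":0.7,"tx":0,"ty":0,"tz":-0.3,"ax":0,"ay":0,"az":0},{"jaw":0.7,"tx":0,"ty":0,"tz":-0.6,"ax":0,"ay":0,"az":0},{"jaw":0.7,"tx":0,"ty":0,"tz":-1.0,"ax":0,"ay":0,"az":0},{"jaw":0.7,"tx":0,"ty":0,"tz":-1,"ax":0,"ay":0,"az":0}]'
python3 -m creep '[{"jaw":0.7,"tx":0,"ty":0,"tz":-0.4,"ax":0,"ay":0,"az":0},{"jaw":0.7,"tx":0,"ty":0,"tz":-0.8,"ax":0,"ay":0,"az":0},{"jaw":0.7,"tx":0,"ty":0,"tz":-0.8,"ax":0,"ay":0,"az":0},{"jaw":0.7,"tx":0,"ty":0,"tz":-0.8,"ax":0,"ay":0,"az":0}]'
python3 -c "
from h import *
plan([.5,.0152,.23],99.8)
D=[vision.capture('scene') for _ in range(4)];d=dict(D[0]);d['range_z']=np.median([x['range_z'] for x in D],0);np.savez('sc.npz',**{k:np.asarray(v) for k,v in d.items()})
cv2.imwrite('pics/scene3.png',cv2.resize(d['color'][40:240,170:370],(600,600),interpolation=cv2.INTER_CUBIC))"
```

```text
time_s: 4.38
ee_pos: [0.4908, 0.0154, 0.1603]
orientation: [0.645, 0.764, 0.005, 0.003]
force: [2.9, -0.9, -2.8]
finger_gap: 0.0427
time_s: 4.72
ee_pos: [0.4909, 0.0154, 0.2427]
orientation: [0.645, 0.764, 0.007, 0.005]
force: [-0.4, 0.9, -4.0]
finger_gap: 0.0427
t 4.7167 p [0.4909 0.0154 0.2427] F [-0.4  0.9 -4. ] M [-0.01  0.04 -0.01] gap 0.0427
shift/0.1 [-0.0172  0.0873  0.1282] turn/180 [ 0.0052 -0.0004 -0.0008]
```

View pics/scene3.png

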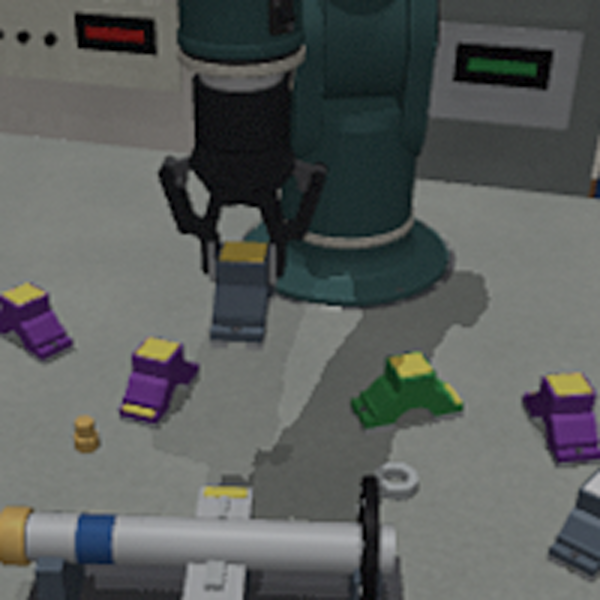

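The cap is held (about 4 N load), with its unpainted foot towards the rig. I check its tilt and offset in the hand.

Run:
```python
from h import *
d=dict(np.load('sc.npz'));P=cloud(d);s=env.sense();p=np.array(s['ee_pos']);q=R.from_quat(s['orientation'])
hsv=cv2.cvtColor(d['color'],cv2.COLOR_BGR2HSV)
a=np.radians(9.8);ex=np.array([np.cos(a),np.sin(a),0]);ey=np.array([-np.sin(a),np.cos(a),0])
sub=P[115:156,238:264].reshape(-1,3);o=sub-p
X,Y,Z=o@ex,o@ey,o[:,2]
h=hsv[115:156,238:264].reshape(-1,3)
ye=(h[:,0]>15)&(h[:,0]<35)&(h[:,1]>120)&(abs(X)<.03)&(Z>-.02)
print('top: n',ye.sum(),'X',X[ye].min().round(4),X[ye].max().round(4),'Y',Y[ye].min().round(4),Y[ye].max().round(4),'Z',np.median(Z[ye]).round(4))
A=np.c_[X[ye],Y[ye],np.ones(ye.sum())];print('plane',np.linalg.lstsq(A,Z[ye],rcond=None)[0].round(4))
m=(abs(Y)<.03)&(abs(X)<.07)&(abs(Z)<.07);
for lo,hi in((-.06,-.035),(-.035,-.015),(-.015,.0)):
    k=m&(Z>lo)&(Z<hi);print(lo,k.sum(),'X',np.percentile(X[k],[2,50,98]).round(4),'Y',np.percentile(Y[k],[3,97]).round(4))
k=m&(X>.035);print('foot low z',np.percentile(Z[k],[1,5]).round(4),'X max',np.percentile(X[k],[98]))
```

```text
top: n 85 X -0.0181 0.0139 Y -0.0185 0.0177 Z 0.0081
plane [0.0151 0.0063 0.0082]
-0.06 138 X [-0.0306  0.0522  0.0542] Y [-0.0191  0.0226]
-0.035 213 X [0.0073 0.0314 0.044 ] Y [-0.0195  0.0225]
-0.015 129 X [0.0065 0.0177 0.0209] Y [-0.0267  0.0286]
foot low z [-0.0513 -0.0491] X max [0.05407258]
```

```bash
python3 -m creep '[{"jaw":0.7,"tx":0.02,"ty":0.35,"tz":0,"ax":0.005,"ay":0,"az":-0.02},{"jaw":0.7,"tx":0.02,"ty":0.7,"tz":0,"ax":0.005,"ay":0,"az":-0.02},{"jaw":0.7,"tx":0.02,"ty":0.95,"tz":0,"ax":0.005,"ay":0,"az":-0.02},{"jaw":0.7,"tx":0.02,"ty":0.95,"tz":0,"ax":0.005,"ay":0,"az":-0.02}]'
python3 -m creep '[{"jaw":0.7,"tx":0.02,"ty":0.35,"tz":0.2,"ax":0,"ay":0,"az":0},{"jaw":0.7,"tx":0.02,"ty":0.7,"tz":0.2,"ax":0,"ay":0,"az":0},{"jaw":0.7,"tx":0.02,"ty":0.88,"tz":0.2,"ax":0,"ay":0,"az":0},{"jaw":0.7,"tx":0.02,"ty":0.88,"tz":0.2,"ax":0,"ay":0,"az":0},{"jaw":0.7,"tx":0.02,"ty":0.88,"tz":0.2,"ax":0,"ay":0,"az":0}]'
python3 -c "
from h import *
plan([.6722,.0514,.19],103.3)"
```

```text
time_s: 5.25
ee_pos: [0.5854, 0.0342, 0.2375]
orientation: [0.62, 0.784, -0.003, -0.003]
force: [-2.1, -0.5, -3.5]
finger_gap: 0.0435
time_s: 5.67
ee_pos: [0.6701, 0.0562, 0.2144]
orientation: [0.62, 0.784, -0.005, -0.004]
force: [-0.3, 0.1, -3.0]
finger_gap: 0.0428
t 5.6667 p [0.6701 0.0562 0.2144] F [-0.3  0.1 -3. ] M [-0.   -0.03 -0.02] gap 0.0428
shift/0.1 [-0.0515  0.0127  0.2442] turn/180 [-0.0037  0.      0.0001]
```

```bash
python3 -m creep '[{"jaw":0.7,"tx":-0.05,"ty":0.013,"tz":0.2,"ax":-0.0037,"ay":0,"az":0},{"jaw":0.7,"tx":-0.05,"ty":0.013,"tz":0.37,"ax":-0.0037,"ay":0,"az":0},{"jaw":0.7,"tx":-0.05,"ty":0.013,"tz":0.37,"ax":-0.0037,"ay":0,"az":0},{"jaw":0.7,"tx":-0.05,"ty":0.013,"tz":0.37,"ax":-0.0037,"ay":0,"az":0},{"jaw":0.7,"tx":-0.05,"ty":0.013,"tz":0.37,"ax":-0.0037,"ay":0,"az":0}]'
python3 - <<'E'
from h import *
plan([.6722,.0514,.155],103.3)
D=[vision.capture('scene') for _ in range(4)];d=dict(D[0]);d['range_z']=np.median([x['range_z'] for x in D],0)
cv2.imwrite('pics/scene4.png',cv2.resize(d['color'][100:290,160:360],(800,600),interpolation=cv2.INTER_CUBIC))
P=cloud(d).reshape(-1,3);hsv=cv2.cvtColor(d['color'],cv2.COLOR_BGR2HSV).reshape(-1,3)
c=np.array([.6707,.0511]);a=np.radians(13.3);ex=np.array([np.cos(a),np.sin(a)]);ey=np.array([-np.sin(a),np.cos(a)])
X=(P[:,:2]-c)@ex;Y=(P[:,:2]-c)@ey;Z=P[:,2]
ye=(hsv[:,0]>15)&(hsv[:,0]<35)&(hsv[:,1]>110)&(abs(X)<.03)&(abs(Y)<.03)&(Z>.15)
print('top',ye.sum(),np.percentile(X[ye],[2,98]),np.percentile(Y[ye],[2,98]),np.linalg.lstsq(np.c_[X[ye],Y[ye],np.ones(ye.sum())],Z[ye],rcond=None)[0])
k=(X>.03)&(X<.075)&(abs(Y)<.04)&(Z>.11)&(Z<.15);print('cap foot',k.sum(),np.percentile(Y[k],[2,50,98]),'Xmax',np.percentile(X[k],98),'zmin',np.percentile(Z[k],2))
k=(X>.025)&(X<.08)&(abs(Y)<.04)&(Z>.082)&(Z<.1);print('saddle',k.sum(),np.percentile(Y[k],[2,50,98]),'Xmax',np.percentile(X[k],98))
E
```

```text
time_s: 6.08
ee_pos: [0.672, 0.0515, 0.1784]
orientation: [0.62, 0.784, 0.0, 0.0]
force: [0.0, -0.2, -3.6]
finger_gap: 0.0429
t 6.0833 p [0.672  0.0515 0.1784] F [ 0.  -0.2 -3.6] M [0.02 0.01 0.04] gap 0.0429
shift/0.1 [-0.0016  0.0013  0.2337] turn/180 [0.0002 0.     0.0001]
top 153 [-0.01585007  0.01704417] [-0.01668045  0.01789892] [-2.77863060e-06  7.28331336e-03  1.85395758e-01]
cap foot 282 [-0.02026249  0.00196213  0.0229245 ] Xmax 0.054661643446416795 zmin 0.12423470976273215
saddle 320 [-0.0226595  -0.00098699  0.02001127] Xmax 0.07141164712101425
```

View pics/scene4.png

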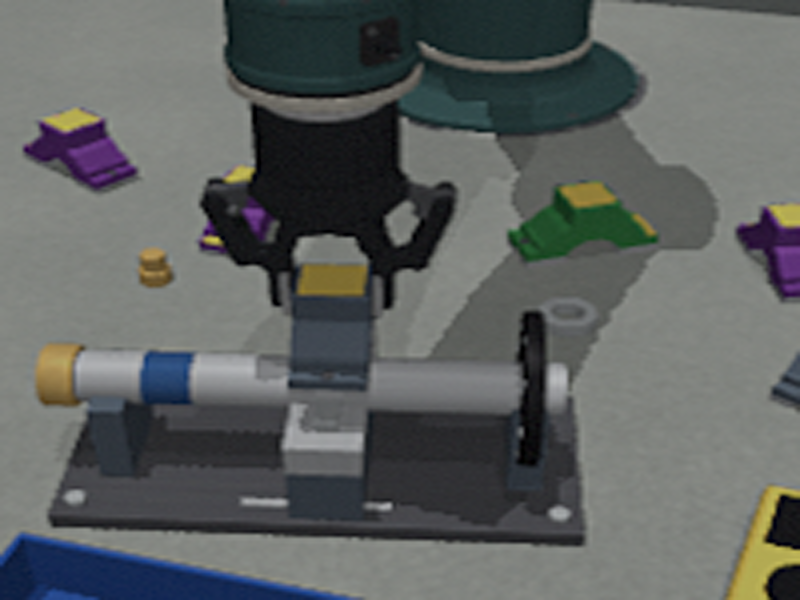

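The cap hangs over the barrel with its paint towards the robot. In the same camera the cap sits about 2.6 mm towards +y of the saddle, so I correct that and lower to just above the keys.

```bash
python3 -m creep '[{"jaw":0.7,"tx":-0.026,"ty":0,"tz":0.1,"ax":0,"ay":0,"az":0},{"jaw":0.7,"tx":-0.026,"ty":0,"tz":0.2,"ax":0,"ay":0,"az":0},{"jaw":0.7,"tx":-0.026,"ty":0,"tz":0.25,"ax":0,"ay":0,"az":0},{"jaw":0.7,"tx":-0.026,"ty":0,"tz":0.25,"ax":0,"ay":0,"az":0},{"jaw":0.7,"tx":-0.026,"ty":0,"tz":0.25,"ax":0,"ay":0,"az":0}]'
python3 -m creep '[{"jaw":0.7,"tx":0,"ty":0,"tz":0.02,"ax":0,"ay":0,"az":0},{"jaw":0.7,"tx":0,"ty":0,"tz":0.04,"ax":0,"ay":0,"az":0},{"jaw":0.7,"tx":0,"ty":0,"tz":0.05,"ax":0,"ay":0,"az":0},{"jaw":0.7,"tx":0,"ty":0,"tz":0.05,"ax":0,"ay":0,"az":0}]'
python3 -c "
from h import *
plan([.672+.0006,.0515-.0026,.1438],103.3)"
```

```text
time_s: 6.7
ee_pos: [0.6727, 0.0491, 0.1528]
orientation: [0.62, 0.784, 0.0, 0.0]
force: [0.3, 0.0, -3.1]
finger_gap: 0.0431
time_s: 7.03
ee_pos: [0.6726, 0.0491, 0.1476]
orientation: [0.62, 0.784, 0.0, 0.0]
force: [-0.2, 0.2, -3.7]
finger_gap: 0.0433
t 7.0333 p [0.6726 0.0491 0.1476] F [-0.2  0.2 -3.7] M [-0.01 -0.03  0.03] gap 0.0433
shift/0.1 [-0.0023 -0.001   0.0375] turn/180 [ 0.     -0.      0.0002]
```

```bash
python3 -m creep '[{"jaw":0.7,"tx":0,"ty":0,"tz":0.01,"ax":0,"ay":0,"az":0},{"jaw":0.7,"tx":0,"ty":0,"tz":0.02,"ax":0,"ay":0,"az":0},{"jaw":0.7,"tx":0,"ty":0,"tz":0.02,"ax":0,"ay":0,"az":0}]'
python3 -m creep '[{"jaw":0.7,"tx":0,"ty":0,"tz":0.01,"ax":0,"ay":0,"az":0},{"jaw":0.7,"tx":0,"ty":0,"tz":0.02,"ax":0,"ay":0,"az":0},{"jaw":0.7,"tx":0,"ty":0,"tz":0.025,"ax":0,"ay":0,"az":0},{"jaw":0.7,"tx":0,"ty":0,"tz":0.025,"ax":0,"ay":0,"az":0}]'
python3 -c "
from h import *
plan([.672+.0006,.0515-.0026,.1438],103.3)"
```

```text
time_s: 7.28
ee_pos: [0.6726, 0.0492, 0.1454]
orientation: [0.62, 0.784, -0.0, -0.0]
force: [0.6, -0.2, -2.9]
finger_gap: 0.0428
time_s: 7.62
ee_pos: [0.6726, 0.0491, 0.1438]
orientation: [0.62, 0.784, 0.0, -0.0]
force: [-7.4, -0.8, 9.1]
finger_gap: 0.043
t 7.6167 p [0.6726 0.0491 0.1438] F [-7.4 -0.8  9.1] M [ 0.04  1.32 -0.02] gap 0.043
shift/0.1 [-0.0023 -0.0006 -0.0002] turn/180 [ 0.0001 -0.0001  0.0001]
```

Contact comes at TCP z = 0.1438, which is the predicted fully-home height (6 mm below key-top contact). I feel sideways to confirm it is keyed.

```bash
python3 -m creep '[{"jaw":0.7,"tx":0.01,"ty":0,"tz":0,"ax":0,"ay":0,"az":0},{"jaw":0.7,"tx":0.025,"ty":0,"tz":0,"ax":0,"ay":0,"az":0},{"jaw":0.7,"tx":0.025,"ty":0,"tz":0,"ax":0,"ay":0,"az":0}]'
python3 -m creep '[{"jaw":0.7,"tx":-0.02,"ty":0,"tz":0,"ax":0,"ay":0,"az":0},{"jaw":0.7,"tx":-0.035,"ty":0,"tz":0,"ax":0,"ay":0,"az":0},{"jaw":0.7,"tx":-0.035,"ty":0,"tz":0,"ax":0,"ay":0,"az":0}]'
python3 -c "
from h import *
plan([.6726,.0489,.1433],103.3)"
```

```text
time_s: 7.87
ee_pos: [0.6723, 0.0504, 0.144]
orientation: [0.621, 0.784, -0.0, 0.001]
force: [1.0, -6.1, -1.1]
finger_gap: 0.043
time_s: 8.12
ee_pos: [0.6731, 0.0478, 0.144]
orientation: [0.62, 0.784, 0.0, 0.0]
force: [-1.3, 3.5, -1.8]
finger_gap: 0.0426
t 8.1167 p [0.6731 0.0478 0.144 ] F [-1.3  3.5 -1.8] M [ 0.91  0.3  -0.17] gap 0.0426
shift/0.1 [ 0.0119 -0.0023  0.0066] turn/180 [ 0.0003  0.     -0.    ]
```

The keys stop it about 1.3 mm either side of y = 0.0491, matching the stated 1.25 mm play, so it is keyed. I re-centre, press lightly and release.

```bash
python3 -m creep '[{"jaw":0.7,"tx":0.013,"ty":-0.002,"tz":0,"ax":0,"ay":0,"az":0},{"jaw":0.7,"tx":0.013,"ty":-0.002,"tz":0.01,"ax":0,"ay":0,"az":0},{"jaw":0.7,"tx":0.013,"ty":-0.002,"tz":0.012,"ax":0,"ay":0,"az":0}]'
python3 -m creep '[{"jaw":0.5,"tx":0,"ty":0,"tz":0,"ax":0,"ay":0,"az":0},{"jaw":0.3,"tx":0,"ty":0,"tz":0,"ax":0,"ay":0,"az":0},{"jaw":0,"tx":0,"ty":0,"tz":0,"ax":0,"ay":0,"az":0},{"jaw":0,"tx":0,"ty":0,"tz":0,"ax":0,"ay":0,"az":0},{"jaw":0,"tx":0,"ty":0,"tz":0,"ax":0,"ay":0,"az":0},{"jaw":0,"tx":0,"ty":0,"tz":0,"ax":0,"ay":0,"az":0},{"jaw":0,"tx":0,"ty":0,"tz":0,"ax":0,"ay":0,"az":0}]'
```

```text
time_s: 8.37
ee_pos: [0.6726, 0.0492, 0.1438]
orientation: [0.62, 0.784, 0.001, 0.0]
force: [-9.3, 0.8, 17.1]
finger_gap: 0.0428
time_s: 8.95
ee_pos: [0.6726, 0.0491, 0.1437]
orientation: [0.62, 0.784, 0.001, 0.0]
force: [-0.6, 0.6, 0.5]
finger_gap: 0.0855
```

Now I retreat straight up, then back towards the robot so both cameras see the cap.

```bash
python3 -m creep '[{"jaw":0,"tx":0,"ty":0,"tz":-0.2,"ax":0,"ay":0,"az":0},{"jaw":0,"tx":0,"ty":0,"tz":-0.5,"ax":0,"ay":0,"az":0},{"jaw":0,"tx":0,"ty":0,"tz":-0.9,"ax":0,"ay":0,"az":0},{"jaw":0,"tx":0,"ty":0,"tz":-1,"ax":0,"ay":0,"az":0},{"jaw":0,"tx":0,"ty":0,"tz":-1,"ax":0,"ay":0,"az":0}]'
python3 -m creep '[{"jaw":0,"tx":0,"ty":-0.35,"tz":-0.3,"ax":0,"ay":0,"az":0},{"jaw":0,"tx":0,"ty":-0.7,"tz":-0.5,"ax":0,"ay":0,"az":0},{"jaw":0,"tx":0,"ty":-1,"tz":-0.5,"ax":0,"ay":0,"az":0},{"jaw":0,"tx":0,"ty":-1,"tz":-0.5,"ax":0,"ay":0,"az":0}]'
python3 -m creep '[{"jaw":0,"tx":0,"ty":-0.35,"tz":0,"ax":0,"ay":0,"az":0},{"jaw":0,"tx":0,"ty":-0.7,"tz":0,"ax":0,"ay":0,"az":0},{"jaw":0,"tx":0,"ty":-1,"tz":0,"ax":0,"ay":0,"az":0},{"jaw":0,"tx":0,"ty":-1,"tz":0,"ax":0,"ay":0,"az":0},{"jaw":0,"tx":0,"ty":-1,"tz":0,"ax":0,"ay":0,"az":0},{"jaw":0,"tx":0,"ty":-1,"tz":0,"ax":0,"ay":0,"az":0}]'
python3 - <<'E'
from h import *
for n in('scene','top'):
    D=[vision.capture(n) for _ in range(4)];d=dict(D[0]);d['range_z']=np.median([x['range_z'] for x in D],0)
    if n=='scene': cv2.imwrite('pics/scene5.png',cv2.resize(d['color'][150:300,160:360],(800,600),interpolation=cv2.INTER_CUBIC))
    else: cv2.imwrite('pics/top5.png',cv2.resize(d['color'],(800,600)))
    P=cloud(d).reshape(-1,3)
    c=np.array([.6712,.0487]);a=np.radians(13.3);ex=np.array([np.cos(a),np.sin(a)]);ey=np.array([-np.sin(a),np.cos(a)])
    X=(P[:,:2]-c)@ex;Y=(P[:,:2]-c)@ey;Z=P[:,2]
    k=(abs(X)<.03)&(abs(Y)<.03)&(Z>.143)&(Z<.2)
    print(n,'top',k.sum(),np.percentile(X[k],[2,98]),np.percentile(Y[k],[2,98]))
    k=(abs(X)<.017)&(abs(Y)<.017)&(Z>.13)&(Z<.2);print(np.linalg.lstsq(np.c_[X[k],Y[k],np.ones(k.sum())],Z[k],rcond=None)[0].round(4))
s=env.sense();print(s['time_s'],s['ee_pos'],s['force'])
E
```

```text
time_s: 9.37
ee_pos: [0.674, 0.0491, 0.2478]
orientation: [0.62, 0.784, 0.003, 0.002]
force: [0.1, -0.3, -0.1]
finger_gap: 0.0855
time_s: 9.7
ee_pos: [0.5724, 0.0241, 0.2982]
orientation: [0.621, 0.784, 0.003, 0.002]
force: [0.7, -0.4, -0.1]
finger_gap: 0.0854
time_s: 10.2
ee_pos: [0.4754, 0.0015, 0.2975]
orientation: [0.621, 0.784, 0.003, 0.002]
force: [0.4, -0.8, 0.3]
finger_gap: 0.0855
scene top 253 [-0.01876408  0.01923625] [-0.01952018  0.02212041]
[ 0.0012 -0.0042  0.1507]
top top 155 [-0.02003014  0.0186786 ] [-0.01823177  0.02338961]
[0.0258 0.0144 0.1528]
10.6 [0.47521605 0.00132273 0.29730377] [-0.18767178 -0.12742816 -0.07196056]
```

View pics/scene5.png

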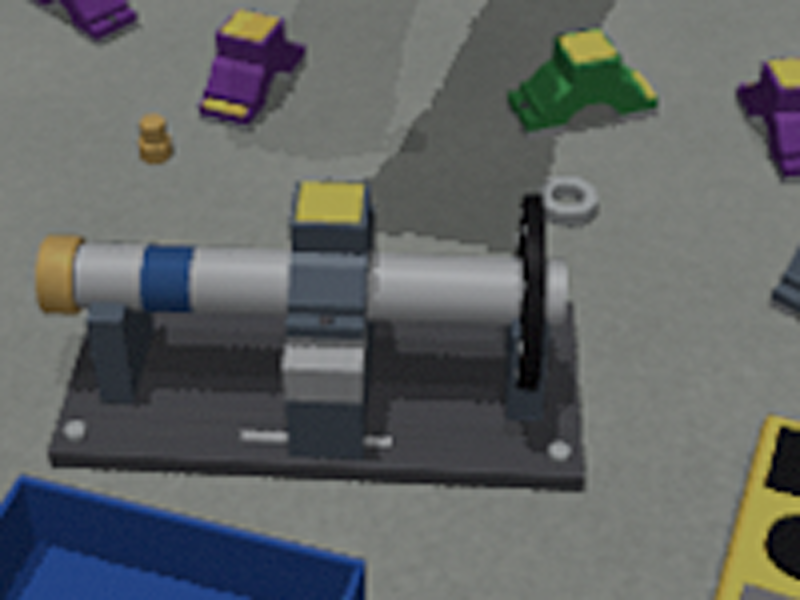

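View pics/top5.png

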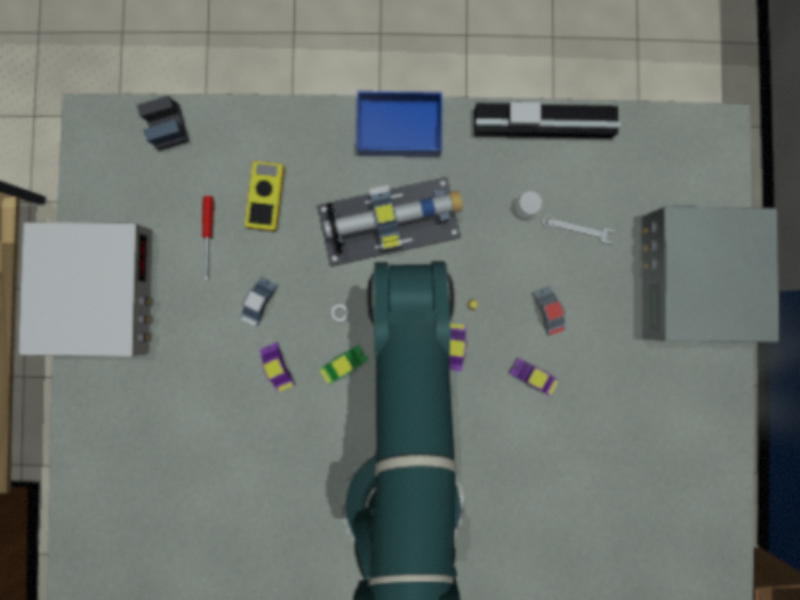

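The close view shows the cap flat on the saddle (its foot meets the joint face at about (325,340)) and flush with it along the barrel. The top view shows the block paint at (385,213) with foot and saddle paint together at (390,241), and the bystanders where they were.

```bash
python3 -c "
from h import *
print(workorder.hand_in())"
```

```text
the job is handed in; nothing more can be done
None
```

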